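# Wedge the gate of the rejects cage shut

### The arm

A 6-joint arm with a two-finger parallel gripper is mounted at the origin on the work surface. World frame = base frame: x ahead of the robot, y to its left, z up, the work surface at z = 0. Lengths are in m, angles in rad, forces in N, time in s.
With the tool pointing down it reaches from about 0.425 to 0.95 m from the base axis. Payload 3.5 kg.
Tool frame: the origin (TCP) lies at the very end of the fingers, on their centre line; the grasp point (between the pads) lies ctrl.grip_point_offset behind it (ctrl.grip_point_offset is the distance from the TCP to the grasp point, in m); z points along the fingers, y is the direction in which the jaws open and shut (so a half turn about z gives the same grasp; the last joint's range is limited). The gripper opens to 85 mm and grips with 20 to 120 N. Pads are 22 mm wide; open, the fingers measure 114 mm over their backs; the gripper's body (76 mm by 85 mm) begins 54 mm behind the grasp point. The pads swing forward as they close: fully open they stand 13 mm farther back than shut.
Start: joints at [-1.271, 0.286, 1.577, -0, 1.279, -0.15], TCP at [0.294, -0.608, 0.231] pointing down, gripper open.
Joint ranges: [-2.77, 2.77], [-0.9, 2.22], [0.21, 2.48], [-1.53, 4.67], [0.24, 2.81], [-2.84, 2.84]. Speed limits (rad/s): [2.79, 2.79, 3.14, 3.14, 3.14, 3.14].

### API

Orientations are given as a unit quaternion [x, y, z, w].
In Python, from plant import telemetry, imaging, ticket, finder, ctrl gives the robot as it stands. The module is installed in compiled form; this text tells all that it offers.
- The arm moves only by the shell command python3 -m crank 'ROWS' [FORCE]. ROWS is JSON, a list of rows, each a list of 7 numbers: the shift along the tool's x, y, z scaled (see below), then the turn, a rotation vector about the tool's x, y, z scaled (see below), then the opening, from 0 (shut) to 1 (fully open). A call has 1 to 12 rows; each row is the pose to reach, as a shift and turn from the pose commanded when the call began, along the tool's axes at that moment; what a row does not reach only later rows make up. The controller multiplies each number of a shift by 0.15 m and each number of a turn by 90 degrees. A row lasts 1/10 s, in which the tool goes at most 50 mm and 8.59 degrees, less where a joint would pass 70% of its speed; a pose out of reach is approached as far as the arm can. A call with a number of a shift or a turn outside -1 to 1 is refused whole. A call with a gripper value outside its range is refused whole. The fingers move at their own pace and stop on an object; FORCE is the grip in N (left out, the last holds). Time passes only in rows, so rows that repeat a pose let the fingers close. It gives the time, the measured TCP pose, the force and the opening at its end, in the units of the state.
- telemetry.get_state(): the state, without advancing time (a new reading comes with each control period).
- imaging.read_camera(name): name is "side" or "top"; returns a dict with "pixels" (480x640x3 uint8, red, green, blue), "vfov" (degrees; the focal length in pixels is half the picture's height over the tangent of half this angle, whatever the lens; pixels are square), "cx", "cy" (the principal point, pixels), "distortion" ([k1, k2, p1, p2, k3] as OpenCV has them; the pictures are not rectified), "rvec" (rotation vector, rad) and "tvec" (3), from world to camera coordinates, as OpenCV has them. Camera axes: x right, y down, z forward; pixel columns grow to the right and rows downward; lengths in m; the calibration is good to about 2 mm. A picture is of the moment at which its call begins. There is no depth.
- ticket.sign_off(): hands the job in, once; it reports no verdict.
Trained networks look in a picture, given as the dict that the camera call returned (one of the last four; its "shot" number tells which), for a name from the list of things; names that differ only in an ending like _2 or _b are one class to them, and where a whole thing is asked for, a point or a joint stands for the part that bears it (a point fixed in the world has none). Each returns a list of dicts, best first, with "confidence" (0 to 1); they miss things now and then, are a little off and sometimes report something else, mostly with a low value. They report only what shows in the picture. A call takes as long as a camera call. They do not tell look-alikes from the thing itself.
- finder.masks_of(label, picture): "pixels" (480x640 bool, what is visible of it) and "extent" ([left, top, right, bottom] in pixels, round what is visible of it).
- finder.pinpoint(label, picture): "location" ([row, column] in pixels: a listed point, or the origin of a listed thing).
The state is a dict: "time": time; "qpos": joint angles; "dq": joint speeds; "joint_efforts": joint torques, N m; "eef_pos": TCP position; "tcp_rot": TCP orientation; "contact_force": force on the tool from outside, world axes, zero at the start; "wrist_torque": the same for the moment, N m; "opening": opening from 0.0 (shut) to 1.0 (fully open).
Only numpy, scipy, OpenCV 4.12 (cv2) and the standard library are available. Lean on these libraries where they do the work, as an engineer would, in place of code of your own. Each camera call takes 0.05 s, during which the arm holds its last target.

### The job

The latch of the low wire-mesh rejects cage is broken and its gate hangs ajar. Pick up the thick wooden wedge (the small thin one slips under without jamming) and, holding it, tap or push it thin end first and square to the closed gate under the gate's free end, until the gate is fully shut and jammed, its weight lifted a few millimetres off the hinges onto the wedge. Then let go and leave the wedge there.

Things in the scene. Friction and masses are not known exactly. Their poses are not given: they have to be found in the camera images.
- wedge: Thick wooden wedge, flat on the table: 150 mm long, 36 wide, vertical sides, 0.12 kg; top slopes evenly from 34 mm high (thick end) to 4 mm (thin end), 2 mm per 10 mm. Origin: middle of the underside. x points to the thin end (at +75 mm; thick end at -75), z up. It is 18 mm high at x = +5 mm. A smaller wooden wedge (110 x 30 x 13 mm) also lies about: not that one.
- cage: Fixed cage of aluminium posts and wire mesh, 260 mm wide, 228 deep, 64 high, no floor or top, gate towards the robot. Origin: on the table under the middle of the shut gate's front face. x points level into the cage, square to the shut gate (the way the wedge goes in), y along it to the hinge side, z up. The first 140 mm inside is empty table.
- gate: Swinging mesh gate, 208 mm wide, 12 thick, 18 to 60 mm above the table. Origin on its vertical hinge, at table height. Shut: axes as the cage's; ajar: turned clockwise from above 0.14-0.30 rad, out to the robot. Swings easily, stays put, stops at shut. It can rise 8 mm on its hinge and weighs 0.64 kg: once shut, a push of 3-12 N drives the wedge on; 10 mm lifts it 2 mm.
- gate_foot (a point): Where the wedge goes: point on the gate's lower front edge, 49 mm from its free end, 163 mm from the hinge, 18 mm above the table when not lifted; at x = 0, y = -55 mm of the cage when shut. Moves with the gate; axes parallel to the gate's.
Not all that is in view belongs to the job. Several things look just like the wedge: the one meant starts farthest to the robot's left.

How it is judged:
By the outcome, as a careful person would: the job done as asked, in the order asked, and still so for the second after the job is handed in, with the robot touching nothing.
It also fails if it takes over 50 s, if anything falls off the work surface, if the arm or the gripper's body presses on something with over 40 N, if the wrist force passes 120 N, or if a joint passes its speed limit or range.

## Working session

There is one attempt and no reset: what is moved stays moved. The work goes in short steps, Python scripts to look and compute and a shell command to move; the robot and the scene stay as the last step left them, time stands still between calls to the robot, and variables do not carry over. Pictures are saved under pics/ and viewed, and the job is handed in when it is done.

```bash
mkdir -p pics; ls; cat > h.py <<'E'
import numpy as np, cv2
from plant import telemetry, imaging, ticket, finder, ctrl
from scipy.spatial.transform import Rotation as R
def cam(p):
    f=240/np.tan(np.radians(p["vfov"])/2)
    K=np.array([[f,0,p["cx"]],[0,f,p["cy"]],[0,0,1.]])
    return K,np.array(p["distortion"],float),np.array(p["rvec"],float),np.array(p["tvec"],float)
def to_world(p,uv,z):
    K,d,r,t=cam(p)
    n=cv2.undistortPoints(np.array(uv,float).reshape(-1,1,2),K,d).reshape(-1,2)
    M=cv2.Rodrigues(r)[0]; c=-M.T@t
    ray=np.c_[n,np.ones(len(n))]@M
    s=(z-c[2])/ray[:,2]
    return c+ray*s[:,None]
def proj(p,X):
    K,d,r,t=cam(p)
    return cv2.projectPoints(np.array(X,float).reshape(-1,1,3),r,t,K,d)[0].reshape(-1,2)
def save(p,n): cv2.imwrite("pics/"+n+".png",p["pixels"][:,:,::-1])
E
python3 - <<'E'
from h import *
s=telemetry.get_state(); print(s["time"],s["eef_pos"],s["tcp_rot"],s["contact_force"],s["opening"],ctrl.grip_point_offset)
for n in ("top","side"):
    p=imaging.read_camera(n); save(p,n+"0")
    for l in ("wedge","cage","gate","gate_foot"):
        print(n,l,[(np.round(a["location"],1),round(a["confidence"],2),np.round(to_world(p,[a["location"][::-1]],0.018 if l=="gate_foot" else 0)[0],3)) for a in finder.pinpoint(l,p)])
        print("   m",[(np.round(a["extent"]),round(a["confidence"],2),a["pixels"].sum()) for a in finder.masks_of(l,p)])
E
```

```text
pics
0.0 [ 0.29330446 -0.60722482  0.22996786] [ 9.74819553e-01  2.22992246e-01 -7.81752986e-05 -1.13586729e-03] [-0.06586546 -0.14709127  0.21014362] 0.9989100504662399 0.0187
top wedge [(array([238.4, 416.1]), 0.93, array([ 0.539, -0.159,  0.   ])), (array([339.7, 417.3]), 0.85, array([ 0.324, -0.162,  0.   ])), (array([264.7, 298.1]), 0.81, array([0.476, 0.093, 0.   ])), (array([265.4, 219.5]), 0.56, array([0.47 , 0.261, 0.   ]))]
   m [(array([396., 200., 442., 272.]), 0.8, np.int64(1360)), (array([198., 233., 245., 301.]), 0.78, np.int64(1321)), (array([405., 302., 428., 377.]), 0.76, np.int64(1335)), (array([274., 228., 323., 297.]), 0.58, np.int64(1252))]
top cage [(array([180.2, 334.3]), 0.98, array([0.662, 0.02 , 0.   ]))]
   m [(array([274.,  62., 403., 200.]), 0.86, np.int64(5738))]
top gate [(array([176. , 284.3]), 0.64, array([0.668, 0.129, 0.   ]))]
   m [(array([286., 168., 382., 200.]), 0.73, np.int64(912))]
top gate_foot [(array([195.2, 356.1]), 0.98, array([ 0.626, -0.027,  0.018]))]
   m [(array([286., 165., 384., 205.]), 0.56, np.int64(960))]
side wedge [(array([3
[... 184 characters left out ...]
24.6, 428.7]), 0.65, array([ 0.326, -0.161,  0.   ]))]
   m [(array([293., 199., 362., 214.]), 0.96, np.int64(1103)), (array([398., 203., 468., 234.]), 0.91, np.int64(1214)), (array([240., 309., 341., 350.]), 0.78, np.int64(2428)), (array([284., 258., 356., 300.]), 0.62, np.int64(1599))]
side cage [(array([238.8, 243.7]), 0.81, array([0.665, 0.007, 0.   ]))]
   m [(array([103., 170., 284., 280.]), 0.55, np.int64(8006))]
side gate [(array([270.3, 212.8]), 0.95, array([0.671, 0.127, 0.   ]))]
   m [(array([208., 192., 287., 263.]), 0.74, np.int64(1758))]
side gate_foot [(array([221.3, 269.7]), 0.62, array([ 0.63 , -0.045,  0.018]))]
   m [(array([215., 194., 284., 257.]), 0.6, np.int64(1716))]
```

View pics/top0.png

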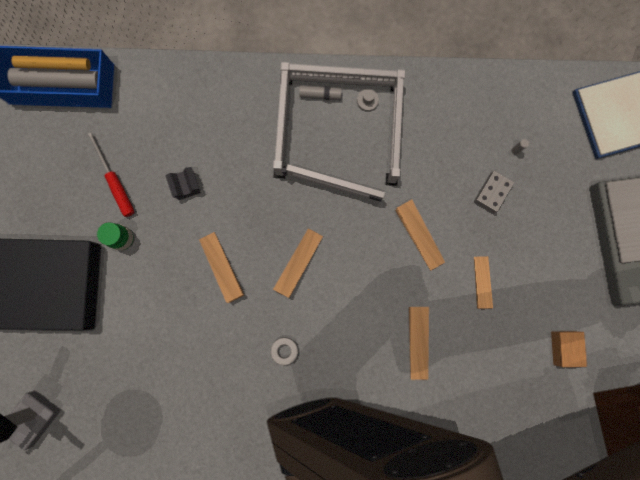

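View pics/side0.png

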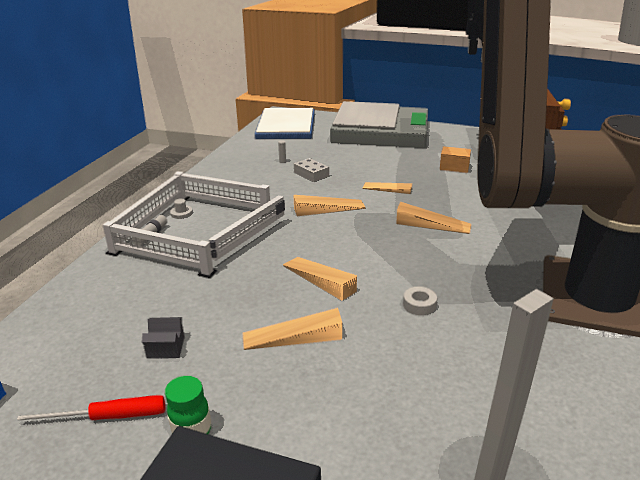

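Top view: the cage is centred near (340,125) with its gate ajar at the bottom, from (290,170) to (383,196). The target wedge is the leftmost one, at (221,268). In the side view it is at (292,332), with the thin end pointing away from the robot. I'll fit poses next.

```bash
cat > fit.py <<'E'
from h import *
from scipy.optimize import minimize
L=np.array([[sx*.075,sy*.018,z] for sx in(-1,1) for sy in(-1,1) for z in (0,(.034 if sx<0 else .004))])
def hullmask(p,X):
    m=np.zeros((480*4,640*4),np.uint8); h=cv2.convexHull(np.round(proj(p,X)*4+1.5).astype(np.int32)); cv2.fillConvexPoly(m,h,1)
    return cv2.resize(m.astype(np.float32),(640,480),interpolation=cv2.INTER_AREA)
def model(q): 
    c,s=np.cos(q[2]),np.sin(q[2]); return L@np.array([[c,s,0],[-s,c,0],[0,0,1]])+[q[0],q[1],0]
def woodmask(p,ext):
    a=p["pixels"].astype(int); m=((a[...,0]-a[...,2])>35)
    k=np.zeros_like(m); l,t,r,b=[int(v) for v in ext]; k[t-6:b+7,l-6:r+7]=1
    return (m&k).astype(np.float32)
def fitw(views,q0):
    def cost(q): return sum(np.abs(hullmask(p,model(q))-m).sum() for p,m in views)
    best=None
    for _ in range(3):
        r=minimize(cost,q0,method="Nelder-Mead",options=dict(initial_simplex=np.array(q0)+np.array([[0,0,0],[.008,0,0],[0,.008,0],[0,0,.08]]),xatol=1e-4,fatol=.1))
        q0=r.x
    return r.x,r.fun
E
python3 - <<'E'
from fit import *
V={}
for n in ("top","side"):
    p=imaging.read_camera(n); V[n]=p
    x=((170,150,400,310) if 0 else None)
    crop=p["pixels"][50:210,265:415] if n=="top" else p["pixels"][160:290,95:295]
    cv2.imwrite(f"pics/{n}_c.png",cv2.resize(crop[:,:,::-1],None,fx=4 if n=="side" else 3.7,fy=4 if n=="side" else 3.7,interpolation=cv2.INTER_CUBIC))
t=(V["top"],woodmask(V["top"],(198,233,245,301))); s=(V["side"],woodmask(V["side"],(240,309,345,350)))
for vs in ([t],[s],[t,s]):
    print([fitw(vs,[.47,.26,a]) for a in (.45,)], [v[1].sum() for v in vs])
E
```

```text
[(array([0.46728941, 0.25705599, 0.4762096 ]), np.float64(44.125))] [np.float32(1314.0)]
[(array([0.46717853, 0.25422096, 0.47598089]), np.float64(65.75))] [np.float32(2507.0)]
[(array([0.46703612, 0.25561245, 0.47319751]), np.float64(197.625))] [np.float32(1314.0), np.float32(2507.0)]
```

View pics/top_c.png

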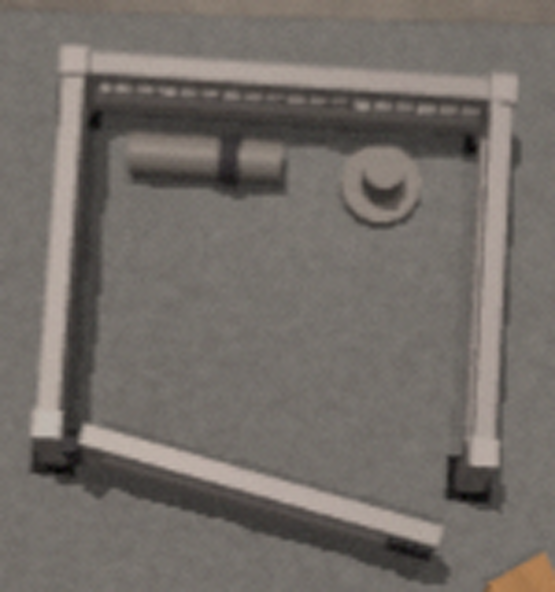

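View pics/side_c.png

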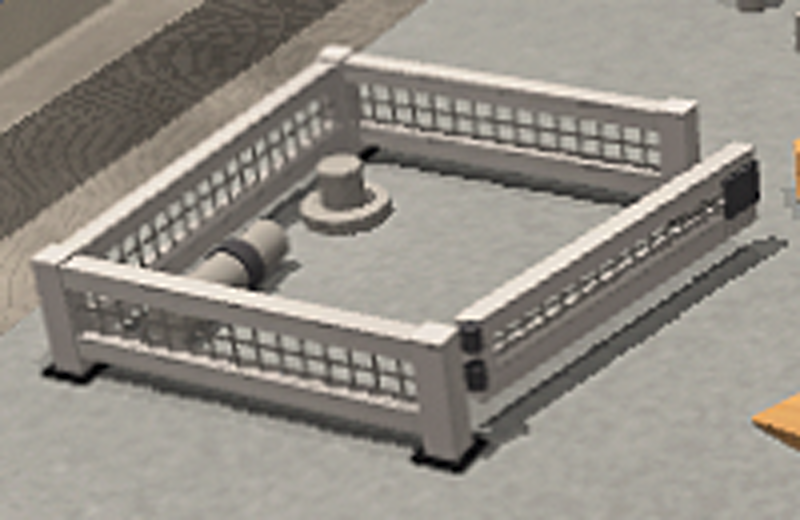

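```bash
python3 - <<'E'
from h import *
p=imaging.read_camera("top"); s=imaging.read_camera("side")
c=np.array([[33,437],[499,467],[518,75],[60,45]])/3.7+[265,50]-.5+.5/3.7
W=to_world(p,c,.064); print("top",W.round(4))
for i in range(4): print(np.linalg.norm(W[i]-W[(i+1)%4]).round(4))
# side: caps: hinge post cap nearest-robot side corner..., 
c2=np.array([[447,347],[697,103],[325,48],[36,262]])/4+[95,160]
W2=to_world(s,c2,.064); print("side",W2.round(4))
# gate top edge ends, top view: front edge
g=np.array([[80,447],[433,546],[92,424],[441,524]])/3.7+[265,50]-.5
G=to_world(p,g,.060); print("gate",G.round(4))
for n,v in (("t",p),("s",s)):
  for l in ("gate","gate_foot","cage"):
    print(n,l,[(to_world(v,[a["location"][::-1]],.018 if l=="gate_foot" else 0)[0].round(4),round(a["confidence"],2)) for a in finder.pinpoint(l,v)])
E
```

```text
top [[ 0.6693  0.1471  0.064 ]
 [ 0.6591 -0.1124  0.064 ]
 [ 0.8868 -0.1211  0.064 ]
 [ 0.8971  0.1394  0.064 ]]
0.2597
0.2279
0.2608
0.228
side [[ 0.6641  0.1477  0.064 ]
 [ 0.6564 -0.1106  0.064 ]
 [ 0.8854 -0.1166  0.064 ]
 [ 0.891   0.1394  0.064 ]]
gate [[ 0.6656  0.1214  0.06  ]
 [ 0.6146 -0.0763  0.06  ]
 [ 0.6789  0.1151  0.06  ]
 [ 0.6272 -0.0807  0.06  ]]
t gate [(array([0.662 , 0.1285, 0.    ]), 0.59)]
t gate_foot [(array([ 0.6241, -0.03  ,  0.018 ]), 0.58)]
t cage [(array([0.6747, 0.0194, 0.    ]), 0.68)]
s gate [(array([0.668, 0.124, 0.   ]), 0.88)]
s gate_foot [(array([ 0.6221, -0.0318,  0.018 ]), 0.91)]
s cage [(array([0.6688, 0.0111, 0.    ]), 0.59)]
```

```bash
cat > pl.py <<'E'
from h import *
def plan(pts,yaw=None,src=None):
    s=telemetry.get_state(); M=R.from_quat(s["tcp_rot"]) 
    pos=np.array(s["eef_pos"]); x=M.as_matrix()[:,0]; y0=np.arctan2(x[1],x[0])
    print("t",round(s["time"],2),"tcp",pos.round(4),"yaw",round(y0,4),"tilt",M.as_matrix()[:,2].round(4),"F",np.round(s["contact_force"],1),"open",round(s["opening"],3),"q",np.round(s["qpos"],2))
    for q in pts:
        d=M.inv().apply(np.array(q)-pos)/.15
        t=None
        if yaw is not None:
            c,sn=np.cos(yaw),np.sin(yaw)
            T=R.from_matrix(np.array([[c,sn,0],[sn,-c,0],[0,0,-1]]))
            t=((M.inv()*T).as_rotvec()/(np.pi/2)).round(4)
        print(q,"->",d.round(4),t)
E
python3 - <<'E'
from pl import *
plan([(.42,-.48,.23),(.50,-.36,.23)],.473)
# sequence with constant yaw: incremental
M=R.from_quat(telemetry.get_state()["tcp_rot"])
w=np.array([(.294,-.608,.23),(.40,-.50,.23),(.48,-.37,.23),(.53,-.23,.23),(.545,-.08,.23),(.51,.08,.23),(.46,.17,.2),(.4225,.2327,.15)])
for a,b in zip(w[:-1],w[1:]): print(b,(M.inv().apply(b-a)/.15).round(3))
E
```

```text
t 1.4 tcp [ 0.2935 -0.6078  0.2313] yaw 0.4498 tilt [ 0.  0. -1.] F [0.9 0.6 0.6] open 0.999 q [-1.27  0.29  1.58  0.    1.28 -0.15]
(0.42, -0.48, 0.23) -> [ 1.1299 -0.4007  0.0089] [-0.     -0.     -0.0148]
(0.5, -0.36, 0.23) -> [ 1.958  -0.8893  0.0089] [-0.     -0.     -0.0148]
[ 0.4  -0.5   0.23] [ 0.949 -0.341  0.   ]
[ 0.48 -0.37  0.23] [ 0.857 -0.549  0.   ]
[ 0.53 -0.23  0.23] [ 0.706 -0.696  0.   ]
[ 0.545 -0.08   0.23 ] [ 0.525 -0.857  0.   ]
[0.51 0.08 0.23] [ 0.254 -1.062  0.   ]
[0.46 0.17 0.2 ] [-0.039 -0.685  0.2  ]
[0.4225 0.2327 0.15  ] [-0.043 -0.485  0.333]
```

```bash
python3 -m crank '[[0.95,-0.34,0,0,0,-0.015,1],[0.95,-0.34,0,0,0,-0.015,1],[0.95,-0.34,0,0,0,-0.015,1],[0.95,-0.34,0,0,0,-0.015,1]]' 60
python3 -m crank '[[0.86,-0.55,0,0,0,0,1],[0.86,-0.55,0,0,0,0,1],[0.86,-0.55,0,0,0,0,1],[0.86,-0.55,0,0,0,0,1]]'
python3 -m crank '[[0.70,-0.70,0,0,0,0,1],[0.70,-0.70,0,0,0,0,1],[0.70,-0.70,0,0,0,0,1]]'
python3 -m crank '[[0.52,-0.86,0,0,0,0,1],[0.52,-0.86,0,0,0,0,1],[0.52,-0.86,0,0,0,0,1],[0.52,-0.86,0,0,0,0,1]]'
python3 -c "
from pl import *
plan([(.51,.07,.23),(.46,.17,.2),(.4225,.2327,.15)],.473)"
```

```text
time: 1.8
eef_pos: [0.4034, -0.4958, 0.2315]
tcp_rot: [0.971, 0.237, 0.001, -0.001]
contact_force: [-0.4, 0.6, -0.2]
opening: 1.004
time: 2.2
eef_pos: [0.4788, -0.3638, 0.2315]
tcp_rot: [0.972, 0.237, 0.001, -0.001]
contact_force: [-1.2, -0.6, 0.2]
opening: 1.003
time: 2.5
eef_pos: [0.5225, -0.2261, 0.2315]
tcp_rot: [0.972, 0.234, 0.0, 0.0]
contact_force: [0.8, -0.4, -0.3]
opening: 0.998
time: 2.9
eef_pos: [0.533, -0.0722, 0.2315]
tcp_rot: [0.971, 0.237, 0.0, -0.001]
contact_force: [-0.1, -1.7, -0.1]
opening: 1.001
t 2.9 tcp [ 0.533  -0.0722  0.2315] yaw 0.479 tilt [ 3.0e-04  1.1e-03 -1.0e+00] F [-0.1 -1.7 -0.1] open 1.001 q [-0.32 -0.02  1.91  0.    1.25  0.77]
(0.51, 0.07, 0.23) -> [ 0.3005 -0.9118  0.0112] [-0.0006 -0.0005  0.0038]
(0.46, 0.17, 0.2) -> [ 0.3117 -1.6569  0.2119] [-0.0006 -0.0005  0.0038]
(0.4225, 0.2327, 0.15) -> [ 0.2823 -2.1428  0.5456] [-0.0006 -0.0005  0.0038]
```

```bash
python3 -m crank '[[0.30,-0.91,0,0,0,0,1],[0.30,-0.91,0,0,0,0,1],[0.30,-0.91,0,0,0,0,1]]'
python3 -m crank '[[0.01,-0.74,0.2,0,0,0,1],[0.01,-0.74,0.2,0,0,0,1],[0.01,-0.74,0.2,0,0,0,1]]'
python3 -m crank '[[-0.03,-0.49,0.3,0,0,0,1],[-0.03,-0.49,0.3,0,0,0,1],[-0.03,-0.49,0.3,0,0,0,1],[-0.03,-0.49,0.3,0,0,0,1]]'
python3 -c "
from pl import *
plan([(.4225,.2327,.15),(.4225,.2327,.06),(.4225,.2327,.003)],.473)"
```

```text
time: 3.2
eef_pos: [0.511, 0.066, 0.2316]
tcp_rot: [0.972, 0.234, 0.0, 0.0]
contact_force: [0.3, -0.2, 0.0]
opening: 1.0
time: 3.5
eef_pos: [0.4596, 0.1669, 0.1998]
tcp_rot: [0.972, 0.236, -0.001, -0.0]
contact_force: [0.2, 0.3, -1.1]
opening: 0.999
time: 3.9
eef_pos: [0.4249, 0.228, 0.1563]
tcp_rot: [0.972, 0.235, 0.0, 0.0]
contact_force: [-0.2, 0.2, 0.6]
opening: 1.001
t 3.9 tcp [0.4249 0.228  0.1563] yaw 0.4736 tilt [ 3.e-04 -9.e-04 -1.e+00] F [-0.2  0.2  0.6] open 1.001 q [ 0.28 -0.07  2.11 -0.    1.1   1.38]
(0.4225, 0.2327, 0.15) -> [-0.0001 -0.035   0.042 ] [0.0006 0.0001 0.0004]
(0.4225, 0.2327, 0.06) -> [ 0.     -0.0356  0.642 ] [0.0006 0.0001 0.0004]
(0.4225, 0.2327, 0.003) -> [ 1.000e-04 -3.600e-02  1.022e+00] [0.0006 0.0001 0.0004]
```

```bash
python3 -m crank '[[0,-0.035,0.3,0,0,0,1],[0,-0.035,0.6,0,0,0,1],[0,-0.035,0.75,0,0,0,1],[0,-0.035,0.75,0,0,0,1]]'
python3 -c "
from pl import *
plan([(.4225,.2327,.003)],.473)
for n in ('top','side'):
    p=imaging.read_camera(n); save(p,n+'1')
i=cv2.imread('pics/side1.png')[230:400,180:400]; cv2.imwrite('pics/side1c.png',cv2.resize(i,None,fx=3.4,fy=3.4))"
```

```text
time: 4.3
eef_pos: [0.4209, 0.2313, 0.0413]
tcp_rot: [0.972, 0.233, -0.003, 0.0]
contact_force: [-0.2, -0.5, -0.5]
opening: 1.0
t 4.3 tcp [0.4209 0.2313 0.0413] yaw 0.4711 tilt [-0.0054 -0.0022 -1.    ] F [-0.2 -0.5 -0.5] open 1.0 q [ 0.29  0.12  2.17 -0.    0.86  1.39]
(0.4225, 0.2327, 0.003) -> [ 0.015  -0.0034  0.2554] [-0.0003  0.0037 -0.0012]
```

View pics/side1c.png

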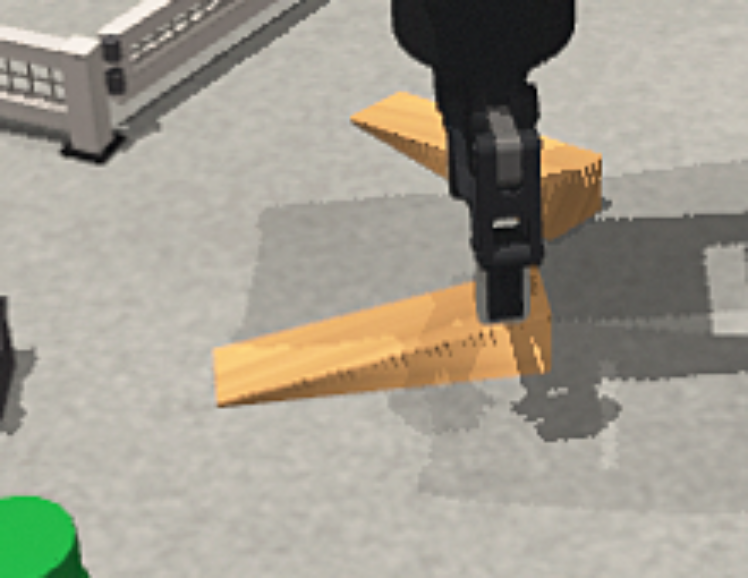

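View pics/top1.png

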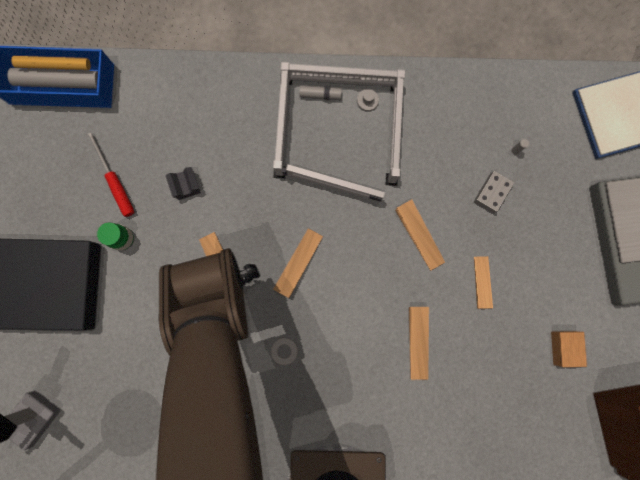

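Side crop: the open fingers stand at the thick end of the target wedge, around (505,290) in the crop, and straddle it. I'll go down and grip.

```bash
python3 -m crank '[[0.01,0,0.12,0,0,0,1],[0.01,0,0.25,0,0,0,1],[0.01,0,0.25,0,0,0,1],[0.01,0,0.25,0,0,0,0.3],[0.01,0,0.25,0,0,0,0.0],[0.01,0,0.25,0,0,0,0.0],[0.01,0,0.25,0,0,0,0],[0.01,0,0.25,0,0,0,0],[0.01,0,0.25,0,0,0,0],[0.01,0,0.25,0,0,0,0]]' 70
python3 -c "
from pl import *
plan([(.4225,.2327,.1)],.473)"
```

```text
time: 5.4
eef_pos: [0.4245, 0.2346, 0.0079]
tcp_rot: [0.972, 0.235, 0.001, -0.0]
contact_force: [-0.3, -0.0, 6.3]
opening: 0.401
t 5.4 tcp [0.4245 0.2346 0.0079] yaw 0.4735 tilt [ 2.8e-03  7.0e-04 -1.0e+00] F [-0.3 -0.   6.3] open 0.401 q [ 0.3   0.19  2.17 -0.    0.79  1.39]
(0.4225, 0.2327, 0.1) -> [-0.0157  0.0058 -0.6139] [ 0.0004 -0.0018  0.0003]
```

```bash
python3 -m crank '[[0,0,-0.2,0,0,0,0],[0,0,-0.45,0,0,0,0],[0,0,-0.6,0,0,0,0],[0,0,-0.6,0,0,0,0]]'
python3 -c "
from pl import *
plan([(.46,.17,.12),(.51,.09,.14),(.52,0,.13),(.475,-.03,.1)],-.039)
p=imaging.read_camera('side'); save(p,'side2')"
```

```text
time: 5.8
eef_pos: [0.4255, 0.2351, 0.1]
tcp_rot: [0.972, 0.235, 0.004, -0.0]
contact_force: [-0.1, 0.9, -1.0]
opening: 0.404
t 5.8 tcp [0.4255 0.2351 0.1   ] yaw 0.4736 tilt [ 0.0075  0.0023 -1.    ] F [-0.1  0.9 -1. ] open 0.404 q [0.3  0.02 2.14 0.   0.98 1.39]
(0.46, 0.17, 0.12) -> [ 0.0078  0.4911 -0.1328] [-0.0004 -0.005   0.3263]
(0.51, 0.09, 0.14) -> [ 0.0623  1.1179 -0.2649] [-0.0004 -0.005   0.3263]
(0.52, 0, 0.13) -> [-0.1526  1.6822 -0.1991] [-0.0004 -0.005   0.3263]
(0.475, -0.03, 0.1) -> [-0.5123  1.7231 -0.0018] [-0.0004 -0.005   0.3263]
```

View pics/side2.png

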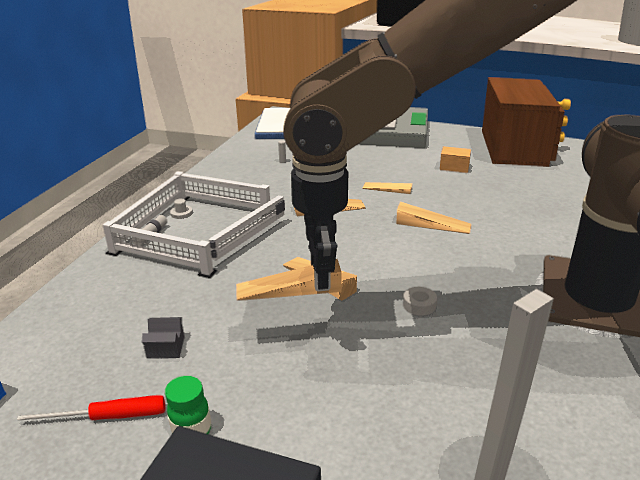

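```bash
python3 -m crank '[[0.03,0.45,-0.14,0,-0.005,0.1,0],[0.06,0.9,-0.2,0,-0.005,0.2,0],[0.06,0.99,-0.2,0,-0.005,0.29,0],[0.06,0.99,-0.2,0,-0.005,0.326,0],[0.06,0.99,-0.2,0,-0.005,0.326,0]]'
python3 -c "
from pl import *
plan([(.5,0.01,.12),(.475,-.03,.1)],-.039)"
```

```text
time: 6.35
eef_pos: [0.498, 0.1047, 0.1242]
tcp_rot: [1.0, -0.021, -0.006, 0.001]
contact_force: [0.7, 0.4, -1.1]
opening: 0.404
t 6.35 tcp [0.498  0.1047 0.1242] yaw -0.0416 tilt [-0.0116 -0.0015 -0.9999] F [ 0.7  0.4 -1.1] open 0.404 q [ 0.01  0.04  2.06 -0.    1.05  1.62]
(0.5, 0.01, 0.12) -> [0.0397 0.6302 0.0285] [ 0.0013  0.0073 -0.0017]
(0.475, -0.03, 0.1) -> [-0.1141  0.9033  0.1642] [ 0.0013  0.0073 -0.0017]
```

```bash
python3 -m crank '[[0.0,0.33,0.05,0,0.004,0,0],[-0.1,0.66,0.1,0,0.004,0,0],[-0.114,0.9,0.16,0,0.004,0,0],[-0.114,0.9,0.16,0,0.004,0,0],[-0.114,0.9,0.16,0,0.004,0,0]]'
python3 -c "
from pl import *
plan([(.475,-.0297,.0085)],-.039)
p=imaging.read_camera('side'); save(p,'side3')
plan([(.475,-.0297,.0085)],-.039)"
```

```text
time: 6.85
eef_pos: [0.4747, -0.0276, 0.1009]
tcp_rot: [1.0, -0.019, -0.002, 0.0]
contact_force: [0.9, 0.1, -1.1]
opening: 0.404
t 6.85 tcp [ 0.4747 -0.0276  0.1009] yaw -0.0386 tilt [-4.9e-03 -3.0e-04 -1.0e+00] F [ 0.9  0.1 -1.1] open 0.404 q [-0.27 -0.    2.16 -0.    0.99  1.34]
(0.475, -0.0297, 0.0085) -> [0.0059 0.0138 0.6157] [0.0003 0.0031 0.0003]
t 6.9 tcp [ 0.4752 -0.027   0.1014] yaw -0.0373 tilt [-3.9e-03 -7.0e-04 -1.0e+00] F [ 0.8 -0.4 -1.2] open 0.404 q [-0.27 -0.    2.15 -0.    0.99  1.34]
(0.475, -0.0297, 0.0085) -> [0.0015 0.0172 0.6196] [0.0005 0.0024 0.0011]
```

View pics/side3.png

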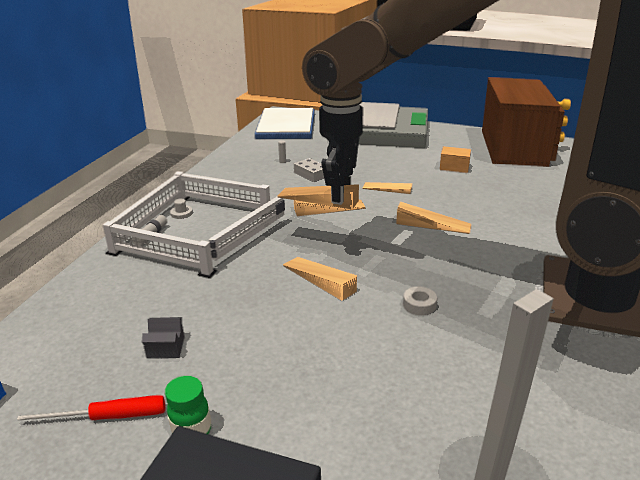

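The wedge is held level at about (320,192), lined up in front of the gate. I'll lower it to the table.

```bash
python3 -m crank '[[0.0,0.015,0.3,0,0.002,0,0],[0.0,0.015,0.5,0,0.002,0,0],[0.0,0.015,0.58,0,0.002,0,0],[0.0,0.015,0.61,0,0.002,0,0],[0.0,0.015,0.61,0,0.002,0,0]]'
python3 -c "
from fit import *
from pl import *
plan([(.475,-.0297,.0085)],-.039)
p=imaging.read_camera('side'); save(p,'side4')
q=imaging.read_camera('top'); save(q,'top4')
plan([(.475,-.0297,.0085)],-.039)
for v in (p,q):
  print([(a['extent'],round(a['confidence'],2)) for a in finder.masks_of('wedge',v)],[to_world(v,[a['location'][::-1]],.018)[0].round(4) for a in finder.pinpoint('gate_foot',v)])
i=cv2.imread('pics/side4.png')[140:290,190:390]; cv2.imwrite('pics/side4c.png',cv2.resize(i,None,fx=4,fy=4))"
```

```text
time: 7.4
eef_pos: [0.4765, -0.0299, 0.0115]
tcp_rot: [1.0, -0.019, 0.001, 0.001]
contact_force: [-0.3, 0.6, -2.1]
opening: 0.402
t 7.4 tcp [ 0.4765 -0.0299  0.0115] yaw -0.0371 tilt [ 0.0021 -0.002  -1.    ] F [-0.3  0.6 -2.1] open 0.402 q [-0.27  0.17  2.18 -0.    0.79  1.33]
(0.475, -0.0297, 0.0085) -> [-0.0103 -0.001   0.0199] [ 0.0013 -0.0014  0.0012]
t 7.5 tcp [ 0.4775 -0.0305  0.0127] yaw -0.0378 tilt [ 0.0047 -0.0028 -1.    ] F [ 0.2  0.  -0.8] open 0.405 q [-0.28  0.16  2.18 -0.    0.79  1.33]
(0.475, -0.0297, 0.0085) -> [-0.0172 -0.0051  0.0279] [ 0.0017 -0.0031  0.0007]
[([395.6, 203.6, 470.0, 235.9], 0.96), ([278.0, 228.1, 356.4, 248.9], 0.87), ([294.5, 198.3, 362.3, 216.7], 0.85), ([282.4, 255.5, 357.9, 299.7], 0.66)] [array([ 0.6276, -0.0374,  0.018 ])]
[([349.1, 208.9, 371.5, 230.0], 0.89), ([276.7, 230.9, 321.2, 296.5], 0.66), ([405.8, 305.2, 428.2, 376.1], 0.64), ([393.1, 200.9, 444.8, 271.4], 0.61)] [array([ 0.63  , -0.0338,  0.018 ])]
```

View pics/side4c.png

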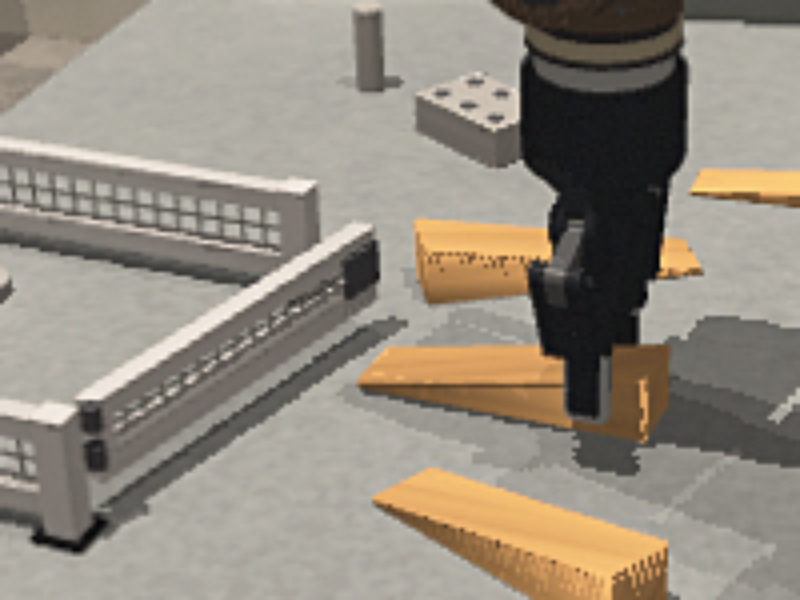

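View pics/top4.png

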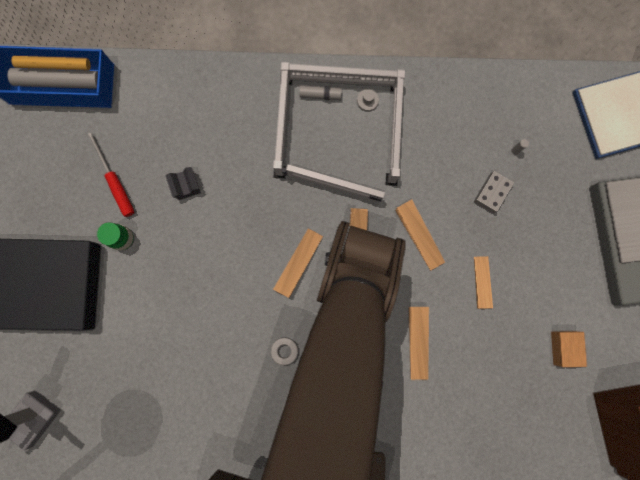

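```bash
python3 -m crank '[[0.0,0.0,0.025,0,-0.002,0,0],[0.0,0.0,0.025,0,-0.002,0,0],[0.0,0.0,0.025,0,-0.002,0,0]]'
python3 -c "
from fit import *
from pl import *
p=imaging.read_camera('side'); save(p,'side5')
q=imaging.read_camera('top'); save(q,'top5')
plan([(.475,-.0297,.0085)],-.039)
a=cv2.resize(cv2.imread('pics/top5.png')[190:240,320:400],None,fx=9,fy=9,interpolation=cv2.INTER_CUBIC)
cv2.imwrite('pics/t5c.png',a)
print(proj(q,[(.601,-.0175,.004),(.6,-.0535,.004)]))
for v in (p,q):
  print([to_world(v,[a['location'][::-1]],.0)[0].round(4) for a in finder.pinpoint('wedge',v)],[to_world(v,[a['location'][::-1]],.018)[0].round(4) for a in finder.pinpoint('gate_foot',v)])
"
```

```text
time: 8.0
eef_pos: [0.4769, -0.0309, 0.0079]
tcp_rot: [1.0, -0.02, 0.0, 0.001]
contact_force: [1.3, 0.3, 0.9]
opening: 0.401
t 8.1 tcp [ 0.4769 -0.0309  0.0079] yaw -0.0391 tilt [ 5.0e-04 -2.3e-03 -1.0e+00] F [ 0.7 -0.1  0.9] open 0.405 q [-0.28  0.17  2.18 -0.    0.78  1.34]
(0.475, -0.0297, 0.0085) -> [-0.0127 -0.0073 -0.0037] [ 0.0015 -0.0004 -0.    ]
[[351.13379122 207.89846038]
 [367.80699468 208.77590135]]
[array([0.4823, 0.0922, 0.    ]), array([ 0.3218, -0.1771,  0.    ]), array([ 0.5276, -0.0284,  0.    ]), array([ 0.5378, -0.1604,  0.    ])] [array([ 0.6235, -0.0339,  0.018 ])]
[array([ 0.5392, -0.1613,  0.    ]), array([ 0.3271, -0.1607,  0.    ]), array([0.4794, 0.0939, 0.    ]), array([ 0.6336, -0.0295,  0.    ])] [array([ 0.6265, -0.0321,  0.018 ])]
```

View pics/t5c.png

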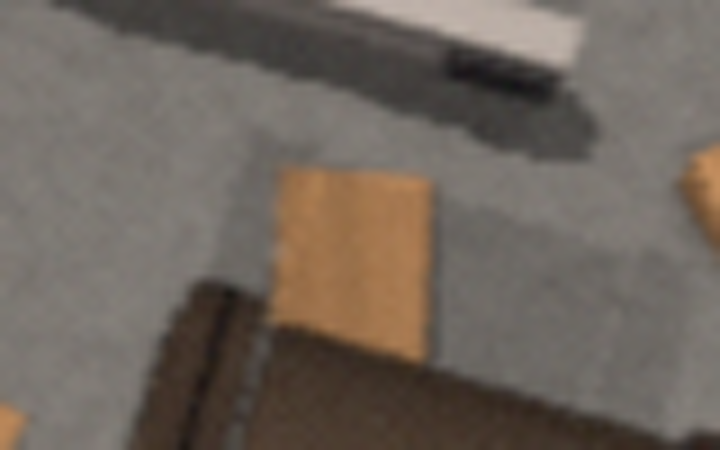

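```bash
python3 -m crank '[[0.13,0,0,0,0,0,0],[0.27,0,0,0,0,0,0],[0.40,0,0,0,0,0,0],[0.53,0,0,0,0,0,0],[0.60,0,0,0,0,0,0],[0.60,0,0,0,0,0,0],[0.60,0,0,0,0,0,0]]'
python3 -c "
from fit import *
from pl import *
plan([(.629,-.0365,.0085)],-.039)
p=imaging.read_camera('side'); save(p,'side6')
i=cv2.imread('pics/side6.png')[140:290,150:350]; cv2.imwrite('pics/side6c.png',cv2.resize(i,None,fx=4,fy=4))
plan([(.629,-.0365,.0085)],-.039)
"
```

```text
time: 9.0
eef_pos: [0.5672, -0.0342, 0.008]
tcp_rot: [1.0, -0.019, 0.001, 0.001]
contact_force: [2.6, -0.2, 3.5]
opening: 0.406
t 9.0 tcp [ 0.5672 -0.0342  0.008 ] yaw -0.0389 tilt [ 0.0017 -0.0023 -1.    ] F [ 2.6 -0.2  3.5] open 0.406 q [-0.24  0.34  1.97 -0.    0.83  1.37]
(0.629, -0.0365, 0.0085) -> [ 0.4123 -0.0009 -0.0027] [ 0.0015 -0.0012  0.0001]
t 9.05 tcp [ 0.567  -0.0342  0.008 ] yaw -0.039 tilt [ 0.0015 -0.0023 -1.    ] F [3.4 0.3 3.5] open 0.404 q [-0.24  0.34  1.97 -0.    0.83  1.37]
(0.629, -0.0365, 0.0085) -> [ 0.4139 -0.0011 -0.0028] [ 0.0014 -0.001  -0.    ]
```

View pics/side6c.png

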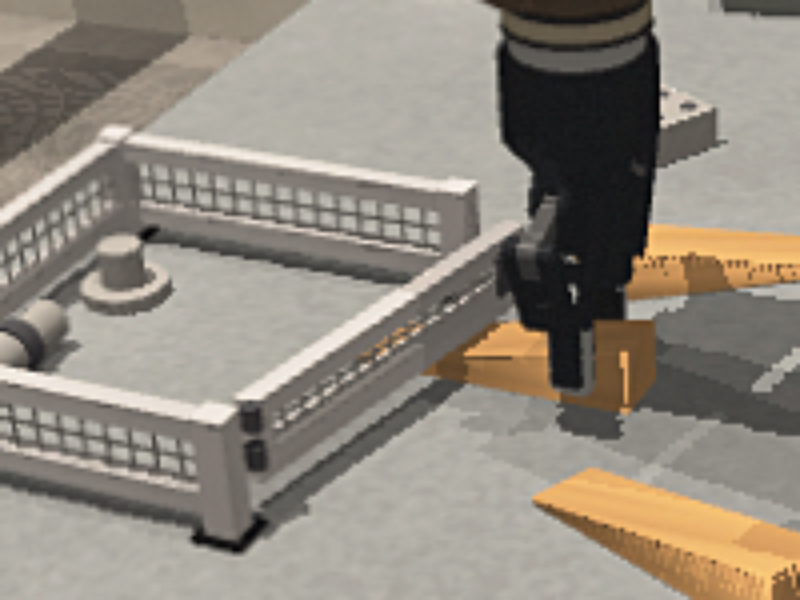

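```bash
python3 -m crank '[[0.05,0,0,0,0,0,0],[0.1,0,0,0,0,0,0],[0.15,0,0,0,0,0,0],[0.2,0,0,0,0,0,0],[0.24,0,0,0,0,0,0],[0.24,0,0,0,0,0,0],[0.24,0,0,0,0,0,0]]'
python3 -c "
from fit import *
from pl import *
p=imaging.read_camera('side'); save(p,'side7')
i=cv2.imread('pics/side7.png')[140:290,130:330]; cv2.imwrite('pics/side7c.png',cv2.resize(i,None,fx=4,fy=4))
plan([(.629,-.0365,.0085)],-.039)
"
```

```text
time: 9.75
eef_pos: [0.6012, -0.0354, 0.008]
tcp_rot: [1.0, -0.019, -0.002, 0.001]
contact_force: [-2.2, 0.4, 7.3]
opening: 0.407
t 9.8 tcp [ 0.6012 -0.0354  0.008 ] yaw -0.0384 tilt [-0.003  -0.0018 -1.    ] F [-1.9 -0.6  6.6] open 0.403 q [-0.23  0.41  1.88 -0.    0.86  1.39]
(0.629, -0.0365, 0.0085) -> [ 1.856e-01  1.000e-04 -4.100e-03] [0.0012 0.0019 0.0004]
```

View pics/side7c.png

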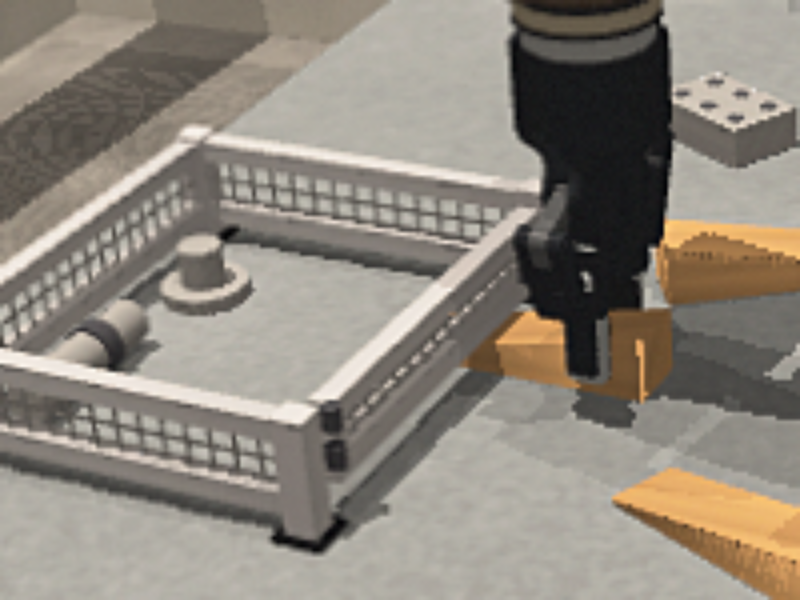

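```bash
python3 -m crank '[[0.02,0,-0.005,0,0,0,0],[0.05,0,-0.005,0,0,0,0],[0.05,0,-0.005,0,0,0,0]]'
python3 -m crank '[[0.02,0,0,0,0,0,0],[0.05,0,0,0,0,0,0],[0.05,0,0,0,0,0,0]]'
python3 -m crank '[[0.02,0,0,0,0,0,0],[0.04,0,0,0,0,0,0],[0.04,0,0,0,0,0,0]]'
python3 -c "
from fit import *
from pl import *
p=imaging.read_camera('side'); save(p,'side8')
i=cv2.imread('pics/side8.png')[140:290,130:330]; cv2.imwrite('pics/side8c.png',cv2.resize(i,None,fx=4,fy=4))
p=imaging.read_camera('top'); save(p,'top8')
i=cv2.imread('pics/top8.png')[50:210,265:415]; cv2.imwrite('pics/top8c.png',cv2.resize(i,None,fx=3.7,fy=3.7,interpolation=cv2.INTER_CUBIC))
plan([(.629,-.0365,.0085)],-.039)
"
```

```text
time: 10.1
eef_pos: [0.6072, -0.0354, 0.008]
tcp_rot: [1.0, -0.019, -0.004, 0.001]
contact_force: [-5.0, -0.2, 8.5]
opening: 0.405
time: 10.4
eef_pos: [0.6128, -0.0355, 0.0079]
tcp_rot: [1.0, -0.019, -0.006, 0.0]
contact_force: [-10.2, 0.5, 13.1]
opening: 0.404
time: 10.7
eef_pos: [0.6167, -0.0356, 0.0079]
tcp_rot: [1.0, -0.019, -0.009, 0.0]
contact_force: [-16.8, 0.5, 16.7]
opening: 0.404
t 10.8 tcp [ 0.6167 -0.0356  0.0079] yaw -0.0374 tilt [-1.820e-02 -1.000e-04 -9.998e-01] F [-15.8   1.3  17.2] open 0.403 q [-0.22  0.44  1.83 -0.01  0.89  1.39]
(0.629, -0.0365, 0.0085) -> [ 0.082   0.003  -0.0057] [0.0005 0.0116 0.001 ]
```

View pics/side8c.png

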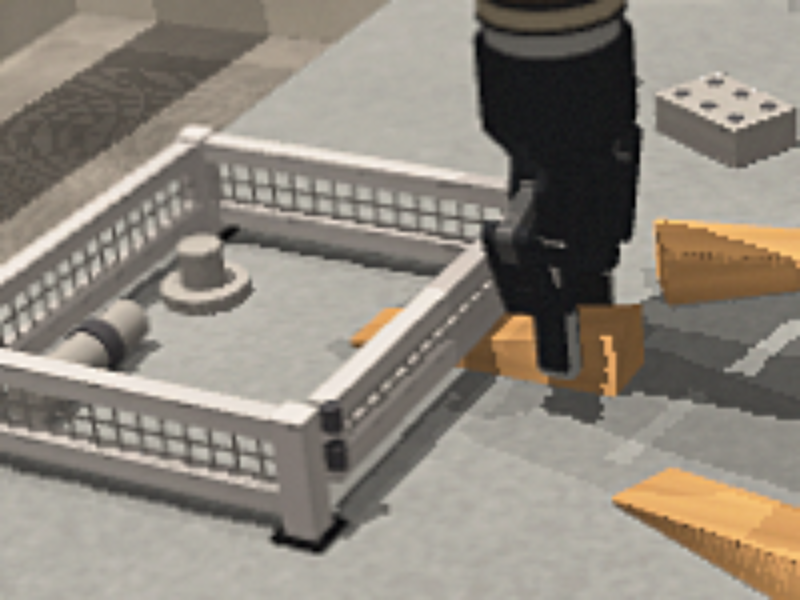

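View pics/top8c.png

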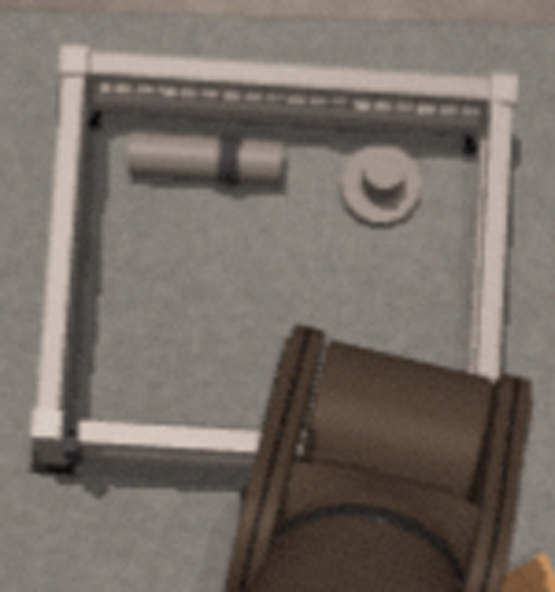

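```bash
python3 -m crank '[[0.0,0,-0.02,0,0,0,0],[0.02,0,-0.02,0,0,0,0],[0.04,0,-0.02,0,0,0,0],[0.04,0,-0.02,0,0,0,0],[0.04,0,-0.02,0,0,0,0]]'
python3 -c "
from pl import *
plan([(.629,-.0365,.0085)],-.039)"
```

```text
time: 11.3
eef_pos: [0.6223, -0.0355, 0.0079]
tcp_rot: [1.0, -0.019, -0.009, 0.0]
contact_force: [-10.6, 0.7, 3.2]
opening: 0.406
t 11.3 tcp [ 0.6223 -0.0355  0.0079] yaw -0.0378 tilt [-1.730e-02  3.000e-04 -9.999e-01] F [-10.6   0.7   3.2] open 0.406 q [-0.22  0.45  1.82 -0.    0.89  1.39]
(0.629, -0.0365, 0.0085) -> [ 0.0447  0.005  -0.0049] [0.0002 0.011  0.0008]
```

```bash
python3 -m crank '[[0.02,0,0,0,0,0,0],[0.04,0,0,0,0,0,0],[0.04,0,0,0,0,0,0],[0.04,0,0,0,0,0,0]]'
python3 -c "
from pl import *
plan([(.629,-.0365,.0085)],-.039)
p=imaging.read_camera('side'); save(p,'side9')
i=cv2.imread('pics/side9.png')[170:290,150:310]; cv2.imwrite('pics/side9c.png',cv2.resize(i,None,fx=5,fy=5,interpolation=cv2.INTER_CUBIC))
"
```

```text
time: 11.7
eef_pos: [0.6284, -0.0357, 0.0079]
tcp_rot: [1.0, -0.019, -0.009, -0.0]
contact_force: [-9.4, 0.6, 4.2]
opening: 0.406
t 11.7 tcp [ 0.6284 -0.0357  0.0079] yaw -0.0377 tilt [-1.720e-02  3.000e-04 -9.999e-01] F [-9.4  0.6  4.2] open 0.406 q [-0.22  0.46  1.8  -0.    0.9   1.39]
(0.629, -0.0365, 0.0085) -> [ 0.0044  0.0052 -0.0039] [0.0002 0.011  0.0008]
```

View pics/side9c.png

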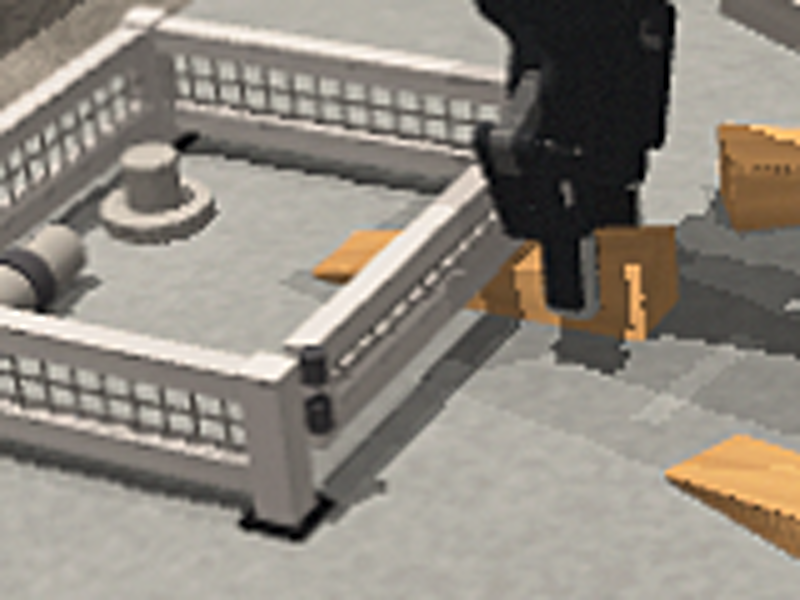

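```bash
python3 -c "
from h import *
p=imaging.read_camera('side')
print(to_world(p,[[213,224],[221.5,216]],.003))
# gate top-edge estimation: same window on side0 vs now
a=cv2.imread('pics/side8.png'); b=p['pixels'][:,:,::-1]
im=np.hstack([cv2.resize(v[200:262,200:245],None,fx=8,fy=8,interpolation=cv2.INTER_CUBIC) for v in (a,b)])
cv2.imwrite('pics/cmp.png',im)
g=lambda v:cv2.cvtColor(v[226:252,208:220].copy(),cv2.COLOR_BGR2GRAY).astype(np.float32)
for n in ('side7','side8','side9'):
  print(n,cv2.phaseCorrelate(g(cv2.imread(f'pics/{n}.png')),g(b)))
print(proj(p,[(.664,.118,.04),(.664,.118,.044)]))
"
```

```text
[[ 0.75027669 -0.02405596  0.003     ]
 [ 0.74933955 -0.06073998  0.003     ]]
side7 ((-0.12652528959557863, -0.3973254234584829), 1.1040890025503842)
side8 ((-0.000480889428486897, -0.4277731475980602), 1.1325726715134985)
side9 ((-0.029491481536169317, 0.52626472775742), 1.0068607732285688)
[[216.16986644 249.91784538]
 [215.93573727 248.02529495]]
```

View pics/cmp.png

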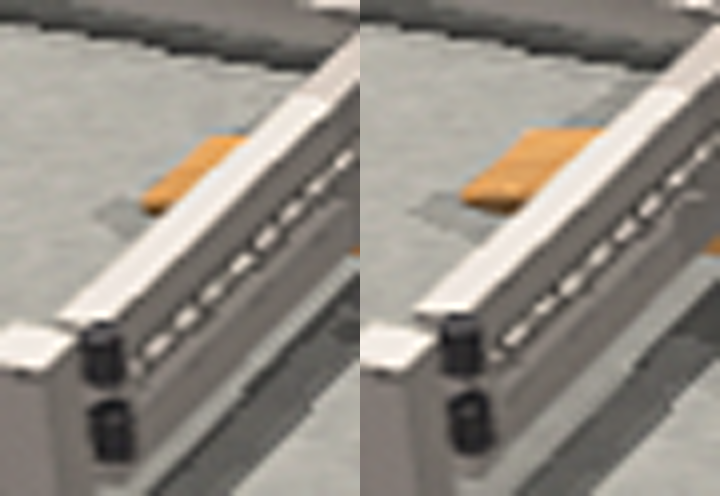

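```bash
python3 -m crank '[[-0.02,0,-0.005,0,0,0,0],[-0.02,0,-0.005,0,0,0,0]]'
python3 -m crank '[[0,0,0,0,0,0,0.6],[0,0,0,0,0,0,0.7],[0,0,0,0,0,0,0.7],[0,0,0,0,0,0,0.7],[0,0,0,0,0,0,0.7]]'
python3 -c "
from pl import *
plan([(.629,-.0365,.1)],-.039)"
```

```text
time: 12.0
eef_pos: [0.6275, -0.0357, 0.0086]
tcp_rot: [1.0, -0.019, -0.005, 0.0]
contact_force: [-3.6, 2.1, -5.5]
opening: 0.405
time: 12.5
eef_pos: [0.6327, -0.0368, 0.0124]
tcp_rot: [1.0, -0.019, 0.0, 0.001]
contact_force: [0.2, -0.2, 0.4]
opening: 0.699
t 12.5 tcp [ 0.6327 -0.0368  0.0124] yaw -0.0387 tilt [ 2.0e-04 -2.2e-03 -1.0e+00] F [ 0.2 -0.2  0.4] open 0.699 q [-0.22  0.45  1.8  -0.    0.89  1.39]
(0.629, -0.0365, 0.1) -> [-2.440e-02  3.000e-04 -5.837e-01] [ 0.0014 -0.0002  0.0002]
```

```bash
python3 -m crank '[[-0.02,0,-0.1,0,0,0,0.7],[-0.02,0,-0.4,0,0,0,0.7],[-0.02,0,-0.7,0,0,0,0.7],[-0.3,0,-0.95,0,0,0,0.7],[-0.6,0,-0.95,0,0,0,0.7],[-0.9,0,-0.95,0,0,0,0.7],[-0.9,0,-0.95,0,0,0,0.7]]'
python3 -c "
from pl import *
plan([],-.039)
for n in ('side','top'):
  p=imaging.read_camera(n); save(p,n+'10')
i=cv2.imread('pics/side10.png')[170:290,150:310]; cv2.imwrite('pics/side10c.png',cv2.resize(i,None,fx=5,fy=5,interpolation=cv2.INTER_CUBIC))
i=cv2.imread('pics/top10.png')[50:250,265:465]; cv2.imwrite('pics/top10c.png',cv2.resize(i,None,fx=3,fy=3,interpolation=cv2.INTER_CUBIC))
"
```

```text
time: 13.2
eef_pos: [0.4905, -0.0295, 0.1529]
tcp_rot: [1.0, -0.019, -0.004, 0.0]
contact_force: [0.4, 0.7, -1.5]
opening: 0.702
t 13.2 tcp [ 0.4905 -0.0295  0.1529] yaw -0.0387 tilt [-7.4e-03 -5.0e-04 -1.0e+00] F [ 0.4  0.7 -1.5] open 0.702 q [-0.27 -0.04  2.08 -0.    1.1   1.34]
```

View pics/side10c.png

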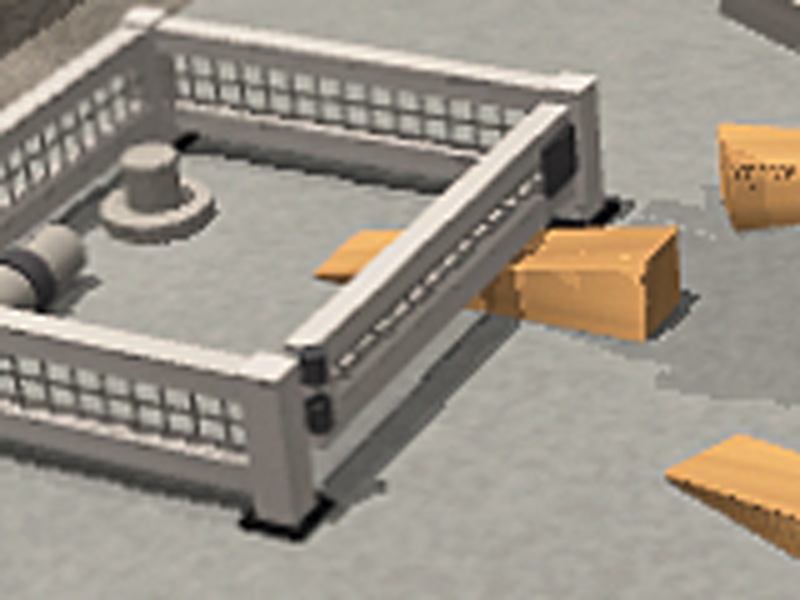

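View pics/top10c.png

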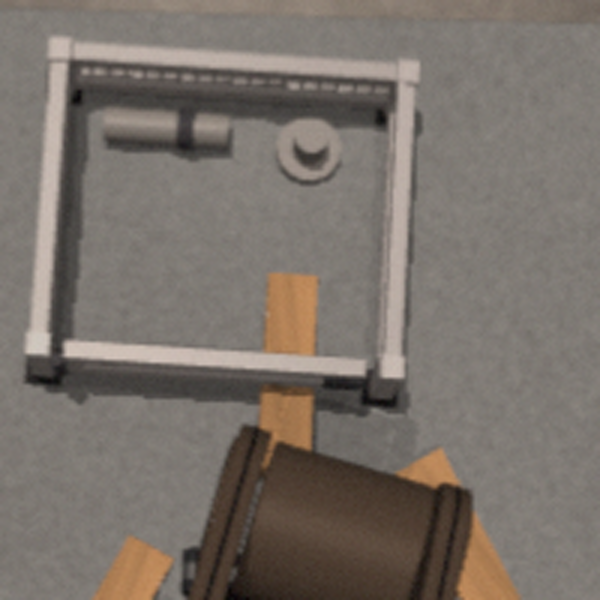

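```bash
python3 -c "
from fit import *
p=imaging.read_camera('side'); q=imaging.read_camera('top')
print('tip side',to_world(p,[[213,224]],.003),'tip top',to_world(q,np.array([[270,275],[318,275]])/3+[265-.3,50-.3],.004))
m=[(w, (w.sum())) for w in [woodmask(p,(210,212,290,242))]][0][0]
for L4 in (0,.004,.008):
  a=p['pixels'][:,:,::-1].copy(); big=cv2.resize(a[170:270,200:275],None,fx=8,fy=8,interpolation=cv2.INTER_CUBIC)
o=np.array([.6625,.018]);th=-.039;ex=np.array([np.cos(th),np.sin(th)]);ey=np.array([-np.sin(th),np.cos(th)])
for L4,c in ((0,(0,0,255)),(.004,(0,255,0)),(.008,(255,0,0))):
  for z in (.018,.06):
    P=[np.r_[o+ey*y,z+L4] for y in (.104,-.104)]
    u=((proj(p,P)-[200,170]+.5)*8).astype(int); cv2.line(big,tuple(map(int,u[0])),tuple(map(int,u[1])),c,1)
cv2.imwrite('pics/lift.png',big)
"
```

```text
tip side [[ 0.75027669 -0.02405596  0.003     ]] tip top [[ 0.748779   -0.02262503  0.004     ]
 [ 0.74971088 -0.0576272   0.004     ]]
```

View pics/lift.png

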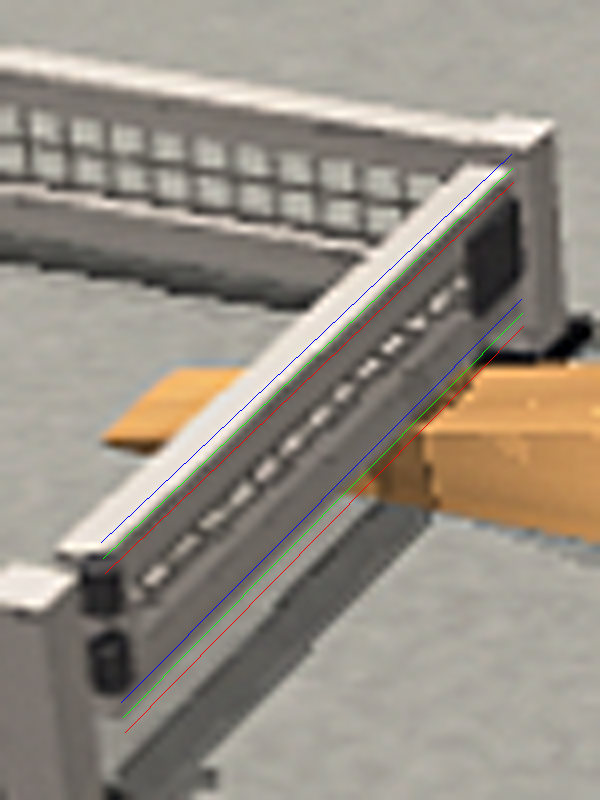

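The front edges of the gate match the green 4 mm overlay, at top (510,170) and bottom (520,315). The gate is parallel to the cage front, and the wedge still pokes through square to it. I'm handing in.

```bash
python3 -c "
from h import *
print(ticket.sign_off(), telemetry.get_state()['time'])"
```

```text
the job is handed in; nothing more can be done
the job is handed in; nothing more can be done
```

The gate is shut and jammed on the thick wedge, and I handed the job in at about 13.4 s of robot time; no verdict was reported. I picked up the leftmost of the look-alike thick wedges. I set it down thin end first in front of the gate and pushed it in square, 49 mm from the free end, then let go and backed off.

**Last checks, after release:**
- **Gate:** it lies parallel to the cage front. The side-view overlay puts its lift at about 4 mm, which agrees with how far the wedge went in.
- **Wedge:** its tip is about 88 mm inside the gate in both cameras and did not move when I let go. It sits square to the gate.
- **Robot:** the arm is clear, at about 150 mm height in front of the cage, with near-zero wrist force.

**Imperfections:**
- **Push force:** the readings reached about 17 N partway in, above the expected 3–12 N, because I was also pressing the wedge down. They fell to 9–11 N once I eased that off.
- **Camera disagreement:** the two cameras differed by 2–5 mm on object positions, and an early reading of the cage origin differed by 13 mm. I settled the cage position from the corners of its posts instead.

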